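# Set a scored stone tile for snapping over the board's edge

## Task

On the grey snapping board, push the scored pink stone tile with the fingertips so that its long side (the one facing the pine fence) lies squarely against the fence and its dark score line lies right above the board's bright metal edge (within 5 mm), the short end overhanging, and leave it there. Only push it: do not pick it up or tip it, and do not disturb the other things.

Things in the scene. Friction and masses are not known exactly. Their poses are not given: they have to be found in the camera images.
- board: fixed snapping board: grey top 260 x 260 mm, 45 mm above the table (18 mm sheet on two battens). Origin on the table under its centre; x points across the bright metal edge (that edge is the straight side at x = +130 mm, 8 mm wide bright metal strip, flush with the top), y points to the fence. The pine fence runs along x at its +y side: 24 mm wide, standing 20 mm above the top, its inner face at y = +106 mm, from x = -130 to +110 mm. The board does not move when pushed
- corner (a point): point on the board's top surface where the line of the fence's inner face meets the bright metal edge (x = +130, y = +106, z = 45 mm in the board's frame). Axes as the board's
- tile: the scored tile, loose on the board: pink stone 140 x 100 x 12 mm, about 0.4 kg, sliding with friction. Origin at the centre of its underside; x along its 140 mm length towards the end with the score line, z up. It starts clear of the fence, wholly on the board, turned by up to 0.3 rad from the board's x
- score (a point): midpoint of the tile's width right below the dark score line, at the tile's underside: 30 mm from its origin along its x, so 40 mm from its leading end. The line itself, 4 mm wide, runs across the top, 12 mm higher. Axes as the tile's
- jar: small glass jar with blue lid, 36 mm across, 50 mm tall, standing on the board near the bright metal edge on the side away from the fence; leave alone. Origin at its underside
- pencil: flat red carpenter's pencil, 160 x 14 x 9 mm, lying on the table beside the board; leave alone. Origin at its underside
- spare: spare darker stone tile without a line, 140 x 100 x 12 mm, on the table beyond the fence; leave alone. Origin at its underside
- mug: blue mug, 80 mm across plus handle, 90 mm tall, on the table; leave alone. Origin at its underside
- glue: white glue bottle, 60 mm across, 150 mm tall, on the table; leave alone. Origin at its underside
- tape: yellow tape roll, 90 mm across, 25 mm high, on the table; leave alone. Origin at its underside
Not all that is in view belongs to the job. What is shaped like the tile but blue or purple is not meant.

How it is judged:
By the outcome, as a careful person would: the job done as asked, in the order asked, and still so for the second after the job is handed in, with the robot touching nothing.
It also fails if it takes over 54 s, if anything falls off the work surface, if the arm or the gripper's body presses on something with over 40 N, if the wrist force passes 120 N, or if a joint passes its speed limit or range.

## Robot

A 6-joint arm with a two-finger parallel gripper is mounted at the origin on the work surface. World frame = base frame: x ahead of the robot, y to its left, z up, the work surface at z = 0. Lengths are in m, angles in degrees, forces in N, time in s.
With the tool pointing down it reaches from about 0.375 to 0.9 m from the base axis. Payload 3.1 kg.
Tool frame: the origin (TCP) lies between the finger pads; the fingertips stand 22 mm ahead of it and the grasp point (between the pads) lies 3 mm ahead of it (bot.tip_extent is the distance from the TCP to the fingertips, in m); y points along the fingers, z is the direction in which the jaws open and shut, and the axes are right-handed (so a half turn about y gives the same grasp; the last joint's range is limited). The gripper opens to 87 mm and grips with 3 to 60 N. Pads are 19 mm wide; open, the fingers measure 117 mm over their backs; the gripper's body (75 mm by 190 mm) begins 51 mm behind the grasp point.
Start: joints at [-85.686, 30.224, 82.088, -0, 67.689, -10.227], TCP at [0.157, -0.605, 0.245] pointing down, gripper open.
Joint ranges: [-176.69, 176.69], [-43.24, 126.21], [12.49, 139.97], [-82, 262], [0, 151.66], [-163.58, 163.58]. Speed limits (degrees/s): [159.86, 159.86, 180, 180, 180, 180].

## Interface

Orientations are given as a 3x3 rotation matrix whose columns are the frame's x, y, z axes.
In Python, from rig import bot, eyes, models gives the robot as it stands. The module is installed in compiled form; this text tells all that it offers.
- The arm moves only by the tool arm_command, never from a script. Its arguments are lists of equal length, an entry for each row: "translation": the shift along the tool's x, y, z each as a share of 0.08 m, from -1 to 1, a list of three; "rotation": the turn, a rotation vector about the tool's x, y, z each as a share of 60 degrees, from -1 to 1, a list of three; "grip": the closure, from -1 (fully open) to 1 (shut), so that 0 is half open. In form: {"translation": [[x, y, z], ...], "rotation": [[rx, ry, rz], ...], "grip": [grip, ...]}. A call has 1 to 5 rows; each row is the pose to reach, as a shift and turn from the pose commanded when the call began, along the tool's axes at that moment; what a row does not reach only later rows make up. A row lasts 1/10 s, in which the tool goes at most 50 mm and 8.59 degrees, less where a joint would pass 70% of its speed; a pose out of reach is approached as far as the arm can. A call with a number of a shift or a turn outside -1 to 1 is refused whole. A call with a gripper value outside its range is refused whole. The fingers move at their own pace and stop on an object; the grip force is fixed at half the most. Time passes only in rows, so rows that repeat a pose let the fingers close. It gives the time, the measured TCP pose, the force and the opening at its end, in the units of the state.
- bot.read_state(): the state, without advancing time (a new reading comes with each control period).
- eyes.capture(name): name is "scene" or "top" or "wrist"; returns a dict with "image" (384x512x3 uint8, blue, green, red), "mtx" (3x3 intrinsics, pixels), "rvec" (rotation vector, rad) and "tvec" (3), from world to camera coordinates, as OpenCV has them; the wrist camera has in their place "hand_eye" (4x4, takes a point from camera to tool coordinates, whose origin is the TCP and whose axes are the tool frame's). Camera axes: x right, y down, z forward; pixel columns grow to the right and rows downward; lengths in m; the calibration is good to about 2 mm. A picture is of the moment at which its call begins: read the wrist's pose just before it. There is no depth.
- bot.hand_in(): hands the job in, once; it reports no verdict.
Trained networks look in the newest picture that a camera, given by its name, has taken for a name from the list of things; names that differ only in an ending like _2 or _b are one class to them, and where a whole thing is asked for, a point or a joint stands for the part that bears it (a point fixed in the world has none). Each returns a list of dicts, best first, with "conf" (0 to 1); they miss things now and then, are a little off and sometimes report something else, mostly with a low value. They report only what shows in the picture. A call takes as long as a camera call. They do not tell look-alikes from the thing itself.
- models.recognise(camera, thing): "extent" ([left, top, right, bottom] as shares, 0 to 1, of the picture: columns of its width, rows of its height, round what is visible of it).
- models.spot_point(camera, thing): "point" ([column, row] as shares, 0 to 1, of the picture: columns of its width, rows of its height: a listed point, or the origin of a listed thing).
The state is a dict: "time_s": time; "joint_positions": joint angles; "qvel": joint speeds; "tau": joint torques, N m; "position": TCP position; "tcp_rot": TCP orientation; "force": force on the tool from outside, world axes, zero at the start; "moment": the same for the moment, N m; "opening": opening from 0.0 (shut) to 1.0 (fully open).
Only numpy, scipy, OpenCV 4.12 (cv2) and the standard library are available. Lean on these libraries where they do the work, as an engineer would, in place of code of your own. Each camera call takes 0.05 s, during which the arm holds its last target. There are 200 camera calls.

## Working session

There is one attempt and no reset: what is moved stays moved. The work goes in short steps, Python scripts to look and compute and a tool call to move; the robot and the scene stay as the last step left them, time stands still between calls to the robot, and variables do not carry over. Pictures are saved under pics/ and viewed, about 8 in all and at most 12, crops included, and the job is handed in when it is done.

Besides the shell and the picture viewer there is one more tool, called after "Call:" as name(argument=value, ...), one argument or row to a line, values as JSON. arm_command: Moves the arm, as the interface text tells. Shift numbers are shares of 0.08 m and turn numbers shares of 60 degrees, none past 1 either way. Its arguments: {"type":"object","properties":{"translation":{"type":"array"},"rotation":{"type":"array"},"grip":{"type":"array"}},"required":["translation","rotation","grip"]}

```bash
mkdir -p pics
python3 - <<'E'
from rig import bot, eyes, models
import cv2,numpy as np
s=bot.read_state(); print(s['time_s'],s['position'],np.round(s['tcp_rot'],3).tolist(),s['force'],s['opening'],bot.tip_extent)
for n in ['top','scene']:
    c=eyes.capture(n); cv2.imwrite(f'pics/{n}0.png',cv2.resize(c['image'],(800,600),interpolation=cv2.INTER_CUBIC)); np.savez(f'{n}0.npz',**c)
    print(n,c['mtx'].tolist(),c['rvec'],c['tvec'])
    for t in ['corner','score','tile','board','jar','spare']:
        print(t,[(np.round(np.array(d['point'])*[512,384],1).tolist(),round(d['conf'],2)) for d in models.spot_point(n,t)[:3]])
E
```

```text
0.0 [ 0.15691127 -0.60425265  0.24354755] [[-0.968, -0.0, 0.251], [-0.251, 0.002, -0.968], [-0.0, -1.0, -0.002]] [-0.64487175  0.02716401  0.32552043] 0.998027901198857 0.022
top [[484.6189550568388, 0.0, 261.49903133641436], [0.0, 484.6189550568388, 187.94639343565515], [0.0, 0.0, 1.0]] [ 2.19218824 -2.14764813  0.07960584] [-0.02385699  0.51436608  1.47733238]
corner []
score [([260.5, 159.6], 0.97), ([306.6, 258.5], 0.78), ([195.1, 248.1], 0.6)]
tile [([192.7, 251.9], 0.88), ([261.2, 173.9], 0.85), ([298.0, 254.0], 0.68)]
board [([265.7, 171.8], 0.72)]
jar [([292.2, 138.3], 0.55), ([380.0, 163.7], 0.51)]
spare [([191.4, 169.5], 0.96)]
scene [[464.1839367218811, 0.0, 257.14436171510766], [0.0, 464.1839367218811, 187.35787001534965], [0.0, 0.0, 1.0]] [ 2.05817276  1.55808108 -0.49501402] [-0.12050236 -0.34333854  1.45371189]
corner [([331.0, 258.0], 0.98)]
score [([272.6, 228.9], 0.84), ([187.0, 155.3], 0.68), ([312.4, 144.6], 0.61)]
tile [([308.0, 137.6], 0.69), ([193.0, 161.2], 0.69), ([271.2, 216.7], 0.58)]
board [([268.8, 231.7], 0.65), ([193.6, 251.5], 0.55)]
jar [([237.8, 265.4], 0.84)]
spare [([349.2, 205.5], 0.68)]
```

View pics/top0.png

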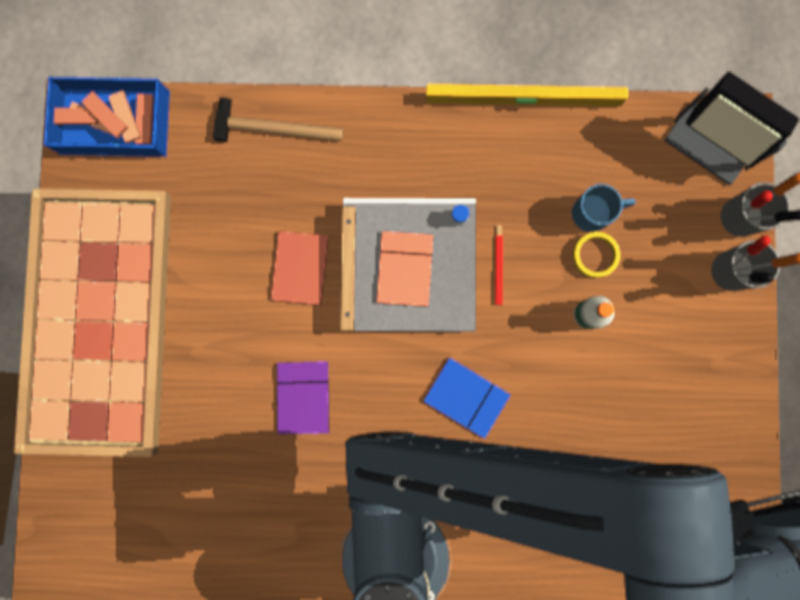

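View pics/scene0.png

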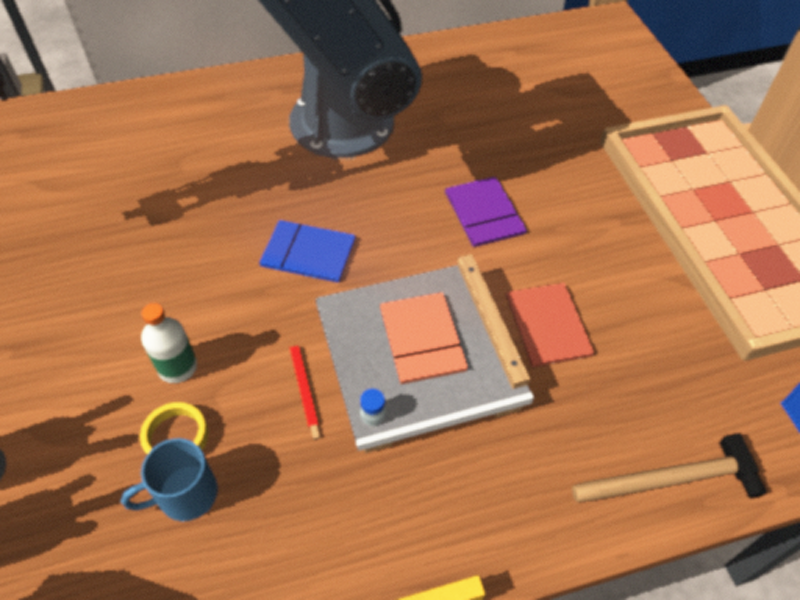

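The top view shows three tile-shaped candidates with a score line: pink on the grey board (405,268), purple (302,397) and blue (466,397). The unlined darker tile at (298,268) is the spare. The pink one on the board is the one meant, since it is pink, scored and on the board. I'll measure it and confirm in a crop.

```bash
cat > h.py <<'E'
import cv2,numpy as np
def unproj(c,uv,z):
    R,_=cv2.Rodrigues(np.array(c['rvec'],float)); t=np.array(c['tvec'],float).ravel()
    uv=np.atleast_2d(uv).astype(float)
    r=np.c_[uv,np.ones(len(uv))]@np.linalg.inv(c['mtx']).T@R; o=-R.T@t
    return o+r*((z-o[2])/r[:,2])[:,None]
def proj(c,P): return cv2.projectPoints(np.atleast_2d(P).astype(float),np.array(c['rvec'],float),np.array(c['tvec'],float),np.array(c['mtx']),None)[0][:,0]
def rectify(c,z,x0,x1,y0,y1,s=2000):
    "ortho view of plane z: row down = -x, col right = -y"
    w,h=int((y1-y0)*s),int((x1-x0)*s)
    q=np.array([[x1,y1,z],[x1,y0,z],[x0,y0,z],[x0,y1,z]])
    M=cv2.getPerspectiveTransform(proj(c,q).astype(np.float32),np.float32([[0,0],[w,0],[w,h],[0,h]]))
    return cv2.warpPerspective(c['image'],M,(w,h),flags=cv2.INTER_CUBIC)
E
python3 - <<'E'
from h import *
c=dict(np.load('top0.npz'))
# 800x600 px picks of board top corners
k=512/800
print(unproj(c,np.array([[343.5,199],[476,199],[476,331],[340,331]])*k,.045))
print('jar',unproj(c,np.array([[460,213]])*k,.05+.045))
for n in['top','scene']:
    c=dict(np.load(n+'0.npz'))
    im=rectify(c,.057,.44,.82,-.22,.20); cv2.imwrite(f'pics/{n}r.png',im[:,:,:] if 0 else cv2.resize(im,(663,600)))
    hsv=cv2.cvtColor(im,cv2.COLOR_BGR2HSV)
    m=((hsv[...,0]<15)&(hsv[...,1]>95)&(hsv[...,2]>150)).astype(np.uint8)
    m=cv2.morphologyEx(m,cv2.MORPH_CLOSE,np.ones((21,21)))
    nn,l,st,ce=cv2.connectedComponentsWithStats(m)
    for i in range(1,nn):
        if st[i,4]>20000:
            cn=max(cv2.findContours((l==i).astype(np.uint8),0,1)[0],key=cv2.contourArea)
            r=cv2.minAreaRect(cn); b=cv2.boxPoints(r)
            print(n,st[i],np.round(np.c_[.82-b[:,1]/2000,.20-b[:,0]/2000],4).tolist(),r[1],r[2])
E
```

```text
[[ 0.69778819  0.11882789  0.045     ]
 [ 0.70256474 -0.1424495   0.045     ]
 [ 0.44269287 -0.14591366  0.045     ]
 [ 0.43725219  0.11818574  0.045     ]]
jar [[ 0.66418794 -0.10881331  0.095     ]]
top [     0      0    840    759 316709] [[0.8199999928474426, 0.20000000298023224], [0.8199999928474426, -0.21950000524520874], [0.4410000145435333, -0.21950000524520874], [0.4410000145435333, 0.20000000298023224]] (758.0, 839.0) 90.0
top [  301   372   216   289 56762] [[0.4934999942779541, 0.050599999725818634], [0.6349999904632568, 0.04349999874830246], [0.6298999786376953, -0.05829999968409538], [0.4884999990463257, -0.05130000039935112]] (203.98281860351562, 283.2539978027344) 2.842137575149536
scene [     0      0    840    759 320580] [[0.8199999928474426, 0.20000000298023224], [0.8199999928474426, -0.21950000524520874], [0.4410000145435333, -0.21950000524520874], [0.4410000145435333, 0.20000000298023224]] (758.0, 839.0) 90.0
scene [  304   359   219   297 58880] [[0.4968000054359436, 0.048700001090765], [0.6412000060081482, 0.04170000180602074], [0.6362000107765198, -0.061400000005960464], [0.4918999969959259, -0.0544000007212162]] (206.37493896484375, 289.0500793457031) 2.759107828140259
```

View pics/topr.png

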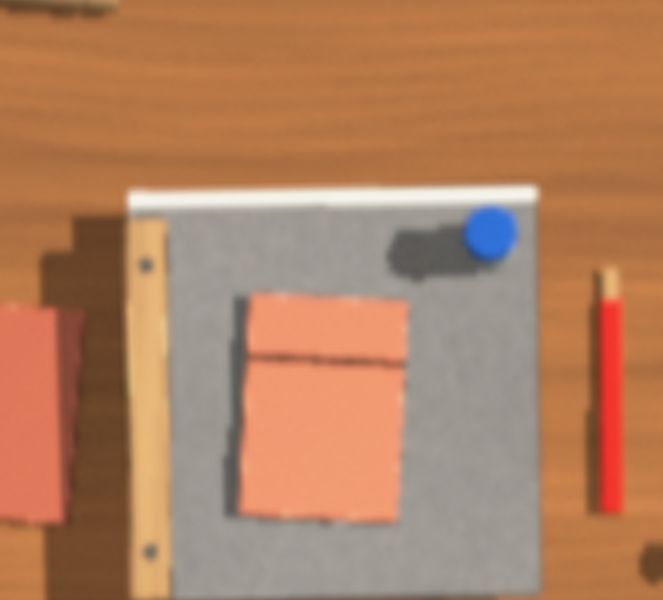

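The crop confirms it: the pink tile has its dark line at (325,360) towards the white edge, and the fence is on the left at +y. Next I'll fit the lines more precisely.

```bash
cat >> h.py <<'E'
X1,Y1,X0,Y0,S=.82,.20,.44,-.22,2000
def w(uv): return np.c_[X1-uv[:,1]/S, Y1-uv[:,0]/S]
def edge(im,axis,fixed,lo,hi,sign,f=None):
    """subpixel step edge along x (axis=0) or y (axis=1) for lists of the fixed coordinate; returns robust line"""
    g=cv2.GaussianBlur((f(im) if f else cv2.cvtColor(im,cv2.COLOR_BGR2GRAY)).astype(np.float32),(0,0),2.5); P=[]
    for k in fixed:
        t=np.arange(lo,hi,.0005)
        x,y=(t,0*t+k) if axis==0 else (0*t+k,t)
        v=cv2.remap(g,((Y1-y)*S).astype(np.float32)[None],((X1-x)*S).astype(np.float32)[None],1)[0]
        d=np.gradient(v)*sign; i=int(np.argmax(d))
        if 0<i<len(d)-1:
            a,b,c=d[i-1:i+2]; t0=t[i]+.0005*.5*(a-c)/(a-2*b+c+1e-9); P.append((k,t0))
    P=np.array(P); q=np.polyfit(P[:,0],P[:,1],1)
    for _ in range(4):
        r=np.abs(P[:,1]-np.polyval(q,P[:,0])); P=P[r<=max(.0008,2*np.median(r))]; q=np.polyfit(P[:,0],P[:,1],1)
    return q,len(P),np.std(P[:,1]-np.polyval(q,P[:,0]))
redness=lambda im: im[...,2].astype(np.float32)-im[...,0]
E
python3 - <<'E'
from h import *
for n in['top','scene']:
    c=dict(np.load(n+'0.npz')); R,_=cv2.Rodrigues(c['rvec']); print(n,'cam',-R.T@c['tvec'].ravel())
    b=rectify(c,.045,X0,X1,Y0,Y1); t=rectify(c,.057,X0,X1,Y0,Y1)
    L=np.linspace
    def rep(name,e,at): print(name,'slope deg %.2f at %.3f: %.4f'%(np.degrees(np.arctan(e[0][0])),at,np.polyval(e[0],at)),e[1],'%.4f'%e[2])
    rep('metal inner x(y)',edge(b,0,L(-.07,.08,40),.675,.71,1),0.0)
    rep('metal outer x(y)',edge(b,0,L(-.12,.10,40),.68,.72,-1),0.0)
    rep('board -y y(x)',edge(b,1,L(.48,.68,40),-.17,-.12,-1,redness) if 0 else edge(b,1,L(.48,.68,40),-.17,-.125,-1,redness),.57)
    rep('fence inner foot y(x)',edge(b,1,L(.50,.66,40),.07,.11,1,redness),.57)
    f=rectify(c,.065,X0,X1,Y0,Y1)
    rep('fence inner top y(x)',edge(f,1,L(.50,.66,40),.07,.11,1,redness),.57)
    rep('tile lead x(y)',edge(t,0,L(-.045,.03,30),.615,.66,-1,redness),0.0)
    rep('tile tail x(y)',edge(t,0,L(-.04,.04,30),.475,.51,1,redness),0.0)
    rep('tile +y y(x)',edge(t,1,L(.51,.62,40),.03,.07,-1,redness),.57)
    rep('tile -y y(x)',edge(t,1,L(.51,.62,40),-.08,-.03,1,redness),.57)
    s=lambda a: cv2.GaussianBlur(a[...,2],(0,0),4).astype(np.float32)
    g=s(t); ys=L(-.04,.03,30); xs=[]
    for y in ys:
        x=np.arange(.575,.61,.0005); v=cv2.remap(g,((Y1-y+0*x)*S).astype(np.float32)[None],((X1-x)*S).astype(np.float32)[None],1)[0]; xs.append(x[v.argmin()])
    print('score x at y=0',np.polyval(np.polyfit(ys,xs,1),0))
E
```

```text
top cam [ 0.38415023 -0.03564152  1.51618299]
metal inner x(y) slope deg -0.54 at 0.000: 0.6927 40 0.0003
metal outer x(y) slope deg -0.80 at 0.000: 0.7034 40 0.0001
board -y y(x) slope deg 0.76 at 0.570: -0.1425 32 0.0001
fence inner foot y(x) slope deg 0.93 at 0.570: 0.0943 40 0.0003
fence inner top y(x) slope deg 0.96 at 0.570: 0.0926 40 0.0003
tile lead x(y) slope deg 2.91 at 0.000: 0.6331 30 0.0003
tile tail x(y) slope deg 2.91 at 0.000: 0.4915 30 0.0004
tile +y y(x) slope deg -2.72 at 0.570: 0.0458 37 0.0003
tile -y y(x) slope deg -2.78 at 0.570: -0.0555 38 0.0003
score x at y=0 0.59251075268817
scene cam [ 1.12392008 -0.21271145  0.96811049]
metal inner x(y) slope deg -0.92 at 0.000: 0.6942 40 0.0001
metal outer x(y) slope deg -0.87 at 0.000: 0.7046 40 0.0001
board -y y(x) slope deg 0.91 at 0.570: -0.1453 40 0.0001
fence inner foot y(x) slope deg 0.83 at 0.570: 0.0927 40 0.0002
fence inner top y(x) slope deg 0.87 at 0.570: 0.0859 39 0.0002
tile lead x(y) slope deg 2.53 at 0.000: 0.6377 30 0.0003
tile tail x(y) slope deg 2.83 at 0.000: 0.4942 30 0.0002
tile +y y(x) slope deg -2.71 at 0.570: 0.0444 38 0.0001
tile -y y(x) slope deg -2.67 at 0.570: -0.0583 40 0.0002
score x at y=0 0.5940254992319486
```

Call:
arm_command(
  translation=[
    [-0.31,0,-0.24],
    [-0.62,0,-0.48],
    [-0.93,0,-0.72],
    [-0.93,0,-0.72],
  ],
  rotation=[
    [0,0,0],
    [0,0,0],
    [0,0,0],
    [0,0,0],
  ],
  grip=[-1,-1,-1,-1],
)

```text
time_s: 1.1
position: [0.2165, -0.5266, 0.2444]
tcp_rot: [[-0.967, 0.0, 0.254], [-0.254, 0.004, -0.967], [-0.001, -1.0, -0.004]]
force: [0.1, 0.5, -0.3]
opening: 1.002
```

Call:
arm_command(
  translation=[
    [-0.31,0,-0.24],
    [-0.62,0,-0.48],
    [-0.93,0,-0.72],
    [-0.93,0,-0.72],
  ],
  rotation=[
    [0,0,0],
    [0,0,0],
    [0,0,0],
    [0,0,0],
  ],
  grip=[-1,-1,-1,-1],
)

```text
time_s: 1.5
position: [0.2734, -0.4532, 0.2446]
tcp_rot: [[-0.967, 0.0, 0.254], [-0.254, 0.002, -0.967], [-0.001, -1.0, -0.002]]
force: [-0.4, -0.7, -0.3]
opening: 0.996
```

Call:
arm_command(
  translation=[
    [-0.31,0,-0.24],
    [-0.62,0,-0.48],
    [-0.93,0,-0.72],
    [-0.93,0,-0.72],
  ],
  rotation=[
    [0,0,0],
    [0,0,0],
    [0,0,0],
    [0,0,0],
  ],
  grip=[-1,-1,-1,-1],
)

```text
time_s: 1.9
position: [0.3306, -0.3798, 0.2446]
tcp_rot: [[-0.967, 0.0, 0.254], [-0.254, 0.001, -0.967], [-0.0, -1.0, -0.001]]
force: [0.2, 0.1, -0.4]
opening: 0.999
```

Call:
arm_command(
  translation=[
    [-0.31,0,-0.24],
    [-0.62,0,-0.48],
    [-0.93,0,-0.72],
    [-0.93,0,-0.72],
  ],
  rotation=[
    [0,0,0],
    [0,0,0],
    [0,0,0],
    [0,0,0],
  ],
  grip=[-1,-1,-1,-1],
)

```text
time_s: 2.3
position: [0.3883, -0.3063, 0.2447]
tcp_rot: [[-0.967, 0.001, 0.254], [-0.254, -0.0, -0.967], [-0.001, -1.0, 0.0]]
force: [-1.0, -0.0, -0.9]
opening: 1.001
```

Call:
arm_command(
  translation=[
    [-0.31,0,-0.24],
    [-0.62,0,-0.48],
    [-0.93,0,-0.71],
    [-0.93,0,-0.71],
  ],
  rotation=[
    [0,0,0],
    [0,0,0],
    [0,0,0],
    [0,0,0],
  ],
  grip=[-1,-1,-1,-1],
)

```text
time_s: 2.7
position: [0.4464, -0.2334, 0.2447]
tcp_rot: [[-0.967, 0.001, 0.254], [-0.254, -0.001, -0.967], [-0.001, -1.0, 0.001]]
force: [-0.3, 0.1, 0.7]
opening: 1.002
```

Call:
arm_command(
  translation=[
    [-0.31,0,-0.24],
    [-0.62,0,-0.48],
    [-0.93,0,-0.71],
    [-0.93,0,-0.71],
  ],
  rotation=[
    [0,0,0],
    [0,0,0],
    [0,0,0],
    [0,0,0],
  ],
  grip=[-1,-1,-1,-1],
)

```text
time_s: 3.1
position: [0.5044, -0.1601, 0.2447]
tcp_rot: [[-0.967, 0.002, 0.253], [-0.253, -0.001, -0.967], [-0.002, -1.0, 0.001]]
force: [-0.3, -0.4, -0.5]
opening: 0.996
```

Call:
arm_command(
  translation=[
    [-0.31,0,-0.24],
    [-0.62,0,-0.48],
    [-0.93,0,-0.71],
    [-0.93,0,-0.71],
  ],
  rotation=[
    [0,0,0],
    [0,0,0],
    [0,0,0],
    [0,0,0],
  ],
  grip=[-1,-1,-1,-1],
)

```text
time_s: 3.5
position: [0.5624, -0.0866, 0.2447]
tcp_rot: [[-0.967, 0.002, 0.253], [-0.253, -0.001, -0.967], [-0.002, -1.0, 0.001]]
force: [0.2, -1.2, 0.4]
opening: 1.002
```

Call:
arm_command(
  translation=[
    [0,0,0],
    [0,0,0],
    [0,0,0],
    [0,0,0],
    [0,0,0],
  ],
  rotation=[
    [0,-0.13,0],
    [0,-0.26,0],
    [0,-0.39,0],
    [0,-0.52,0],
    [0,-0.635,0],
  ],
  grip=[-1,-1,-1,-1,-1],
)

```text
time_s: 4.0
position: [0.5598, -0.0892, 0.2445]
tcp_rot: [[-0.604, -0.001, 0.797], [-0.797, -0.001, -0.604], [0.002, -1.0, 0.0]]
force: [0.2, 0.7, -0.1]
opening: 1.0
```

Call:
arm_command(
  translation=[
    [0,0,0],
    [0,0,0],
    [0,0,0],
    [0,0,0],
    [0,0,0],
  ],
  rotation=[
    [0,-0.13,0],
    [0,-0.26,0],
    [0,-0.39,0],
    [0,-0.52,0],
    [0,-0.635,0],
  ],
  grip=[-1,-1,-1,-1,-1],
)

```text
time_s: 4.5
position: [0.5598, -0.0892, 0.2445]
tcp_rot: [[0.016, -0.001, 1.0], [-1.0, -0.001, 0.016], [0.001, -1.0, -0.001]]
force: [0.5, 0.2, 0.2]
opening: 1.0
```

Call:
arm_command(
  translation=[
    [0,0,0],
    [0,0,0],
  ],
  rotation=[
    [0,0,0],
    [0,0,0],
  ],
  grip=[-1,-1],
)

```text
time_s: 4.7
position: [0.56, -0.0881, 0.2445]
tcp_rot: [[0.009, -0.0, 1.0], [-1.0, -0.001, 0.009], [0.001, -1.0, -0.0]]
force: [-0.2, 0.3, 0.7]
opening: 0.997
```

Call:
arm_command(
  translation=[
    [0,0.3,0],
    [0,0.6,0],
    [0,0.9,0],
    [0,0.9,0],
  ],
  rotation=[
    [0,-0.006,0],
    [0,-0.006,0],
    [0,-0.006,0],
    [0,-0.006,0],
  ],
  grip=[-1,-1,-1,-1],
)

```text
time_s: 5.1
position: [0.558, -0.0863, 0.1697]
tcp_rot: [[0.017, -0.007, 1.0], [-1.0, 0.002, 0.017], [-0.002, -1.0, -0.007]]
force: [-0.1, 0.6, -0.1]
opening: 0.995
```

Call:
arm_command(
  translation=[
    [0,0.3,0],
    [0,0.6,0],
    [0,0.9,0],
    [0,0.9,0],
  ],
  rotation=[
    [0,0,0],
    [0,0,0],
    [0,0,0],
    [0,0,0],
  ],
  grip=[-1,-1,-1,-1],
)

```text
time_s: 5.5
position: [0.559, -0.0863, 0.099]
tcp_rot: [[0.018, -0.004, 1.0], [-1.0, 0.001, 0.018], [-0.001, -1.0, -0.004]]
force: [-0.6, -0.6, -0.7]
opening: 1.001
```

Call:
arm_command(
  translation=[
    [0,0.12,0],
    [0,0.24,0],
    [0,0.36,0],
    [0,0.36,0],
    [0,0.36,0],
  ],
  rotation=[
    [0,0,0],
    [0,0,0],
    [0,0,0],
    [0,0,0],
    [0,0,0],
  ],
  grip=[-1,-1,-1,-1,-1],
)

```text
time_s: 6.0
position: [0.5604, -0.0862, 0.0717]
tcp_rot: [[0.019, -0.0, 1.0], [-1.0, 0.0, 0.019], [-0.0, -1.0, -0.0]]
force: [-0.2, -0.5, -0.1]
opening: 0.998
```

Call:
arm_command(
  translation=[
    [-0.12,0,0],
    [-0.24,0,0],
    [-0.34,0,0],
    [-0.44,0,0],
    [-0.54,0,0],
  ],
  rotation=[
    [0,0.004,0],
    [0,0.004,0],
    [0,0.004,0],
    [0,0.004,0],
    [0,0.004,0],
  ],
  grip=[-1,-1,-1,-1,-1],
)

```text
time_s: 6.5
position: [0.56, -0.0427, 0.0722]
tcp_rot: [[0.016, 0.001, 1.0], [-1.0, -0.001, 0.016], [0.001, -1.0, 0.001]]
force: [-0.6, -4.4, 1.2]
opening: 0.998
```

Call:
arm_command(
  translation=[
    [-0.05,0,0],
    [-0.1,0,0],
    [-0.15,0,0],
    [-0.2,0,0],
    [-0.24,0,0],
  ],
  rotation=[
    [0,0,0],
    [0,0,0],
    [0,0,0],
    [0,0,0],
    [0,0,0],
  ],
  grip=[-1,-1,-1,-1,-1],
)

```text
time_s: 7.0
position: [0.5598, -0.0241, 0.0721]
tcp_rot: [[0.015, 0.001, 1.0], [-1.0, -0.001, 0.015], [0.001, -1.0, 0.001]]
force: [-0.5, -4.9, 3.0]
opening: 1.001
```

Run:
```python
from rig import bot, eyes
import cv2,numpy as np
from h import *
s=bot.read_state(); print(s['time_s'],s['position'],s['force'])
c=eyes.capture('top'); np.savez('top1.npz',**c); cv2.imwrite('pics/top1.png',cv2.resize(rectify(c,.057,X0,X1,Y0,Y1),(663,600)))
```

```text
7.0 [ 0.55977158 -0.02409355  0.07211136] [-0.49730959 -4.92684045  3.0292597 ]
```

View pics/top1.png

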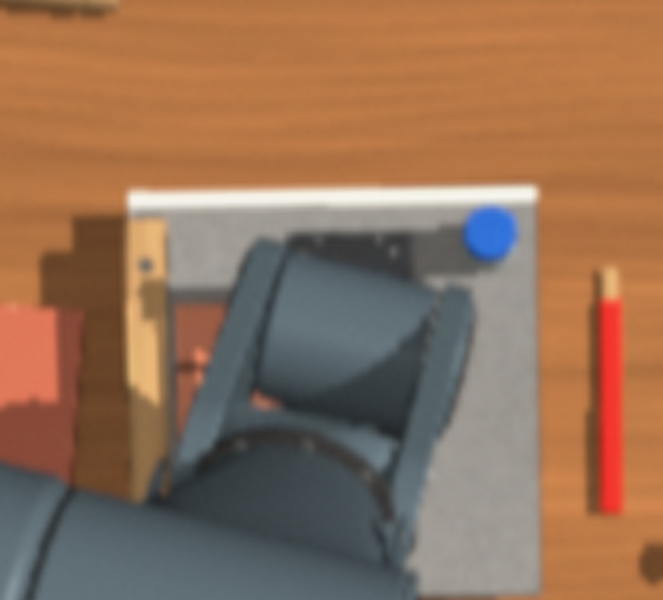

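The top view shows the arm covering most of the tile. Its visible part at (200,340) is a few mm from the fence, whose inner face is at column 168. The push force is about 5 N. I'll leave a small gap, go round to the tail end and push along x.

Call:
arm_command(
  translation=[
    [-0.02,0,0],
    [-0.04,0,0],
    [-0.06,0,0],
    [-0.06,0,0],
  ],
  rotation=[
    [0,0,0],
    [0,0,0],
    [0,0,0],
    [0,0,0],
  ],
  grip=[-1,-1,-1,-1],
)

```text
time_s: 7.45
position: [0.5596, -0.0193, 0.072]
tcp_rot: [[0.015, 0.001, 1.0], [-1.0, -0.0, 0.015], [0.0, -1.0, 0.001]]
force: [1.2, -5.7, 2.5]
opening: 1.001
```

Call:
arm_command(
  translation=[
    [0.1,0,0],
    [0.2,0,0],
    [0.25,-0.4,0],
    [0.25,-0.8,0],
    [0.25,-1,0],
  ],
  rotation=[
    [0,0,0],
    [0,0,0],
    [0,0,0],
    [0,0,0],
    [0,0,0],
  ],
  grip=[-1,-1,-1,-1,-1],
)

```text
time_s: 7.95
position: [0.5599, -0.0394, 0.1534]
tcp_rot: [[0.014, 0.001, 1.0], [-1.0, 0.001, 0.014], [-0.001, -1.0, 0.001]]
force: [0.7, -0.5, -0.3]
opening: 1.001
```

Call:
arm_command(
  translation=[
    [-0.33,0,-0.33],
    [-0.66,0,-0.66],
    [-1,0,-1],
    [-1,0,-1],
  ],
  rotation=[
    [0,-0.125,0],
    [0,-0.25,0],
    [0,-0.375,0],
    [0,-0.5,0],
  ],
  grip=[0,0,0,0],
)

```text
time_s: 8.35
position: [0.4714, 0.0429, 0.1508]
tcp_rot: [[0.519, -0.01, 0.855], [-0.855, 0.003, 0.519], [-0.008, -1.0, -0.007]]
force: [0.6, 0.4, -0.2]
opening: 0.72
```

Call:
arm_command(
  translation=[
    [0,0,0],
    [0,0,0],
    [0,0,0],
    [0,0,0],
  ],
  rotation=[
    [0,-0.125,0],
    [0,-0.25,0],
    [0,-0.375,0],
    [0,-0.5,0],
  ],
  grip=[0,0,0,0],
)

```text
time_s: 8.75
position: [0.4775, 0.0399, 0.1513]
tcp_rot: [[0.876, -0.002, 0.483], [-0.483, 0.001, 0.876], [-0.003, -1.0, 0.0]]
force: [-0.4, 0.2, 0.8]
opening: 0.507
```

Call:
arm_command(
  translation=[
    [0,0,0],
    [0,0,0],
    [0,0,0],
    [0,0,0],
    [0,0,0],
  ],
  rotation=[
    [0,-0.125,0],
    [0,-0.25,0],
    [0,-0.375,0],
    [0,-0.5,0],
    [0,-0.5,0],
  ],
  grip=[0,0,0,0,0],
)

```text
time_s: 9.25
position: [0.4776, 0.0398, 0.1513]
tcp_rot: [[1.0, -0.002, -0.014], [0.014, 0.001, 1.0], [-0.002, -1.0, 0.001]]
force: [1.2, 0.7, -0.5]
opening: 0.5
```

Call:
arm_command(
  translation=[
    [-0.16,0,0.03],
    [-0.16,0.3,0.03],
    [-0.16,0.6,0.03],
    [-0.16,0.9,0.03],
    [-0.16,0.99,0.03],
  ],
  rotation=[
    [0,0,0],
    [0,0,0],
    [0,0,0],
    [0,0,0],
    [0,0,0],
  ],
  grip=[0,0,0,0,0],
)

```text
time_s: 9.75
position: [0.4639, 0.0421, 0.0706]
tcp_rot: [[1.0, -0.005, -0.012], [0.012, 0.001, 1.0], [-0.005, -1.0, 0.001]]
force: [-0.3, -0.1, -0.2]
opening: 0.497
```

Call:
arm_command(
  translation=[
    [0,0,0],
    [0,0,0],
  ],
  rotation=[
    [0,0,0],
    [0,0,0],
  ],
  grip=[0,0],
)

```text
time_s: 9.95
position: [0.4658, 0.0419, 0.0729]
tcp_rot: [[1.0, 0.0, -0.014], [0.014, 0.0, 1.0], [0.0, -1.0, 0.0]]
force: [-0.7, 0.3, -0.7]
opening: 0.501
```

Run:
```python
from rig import bot, eyes
import cv2,numpy as np
from h import *
s=bot.read_state(); print(s['time_s'],s['position'],s['force'])
c=eyes.capture('top'); np.savez('top2.npz',**c); a=rectify(c,.057,X0,X1,Y0,Y1)
c=eyes.capture('scene'); np.savez('scene2.npz',**c); b=rectify(c,.057,X0,X1,Y0,Y1)
cv2.imwrite('pics/v2.png',cv2.resize(np.hstack([a[:,200:800],b[:,200:800]]),(800,507)))
```

```text
9.95 [0.46575776 0.04190324 0.07292734] [-0.70235157  0.25008054 -0.655335  ]
```

View pics/v2.png

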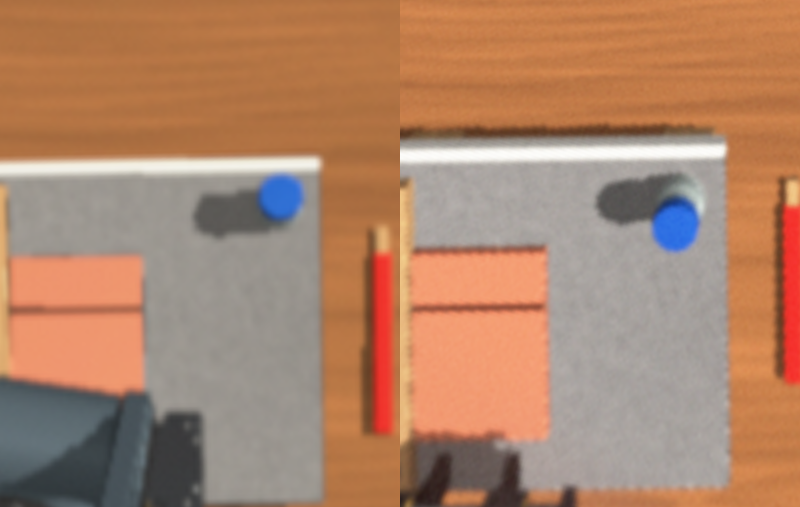

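The left half (top camera) shows the tile at columns 8–143 with its score line at row 308, close to the fence. The right half (scene camera) shows it clearly, with the score at row 307 and the fingers behind the tail. I'll measure the travel needed.

```bash
cat > m.py <<'E'
from h import *
def meas(n,f,sc,hx=.045,yc=.04):
    c=dict(np.load(f)); L=np.linspace
    b=rectify(c,.045,X0,X1,Y0,Y1); t=rectify(c,.057,X0,X1,Y0,Y1)
    p=lambda e,a:'%.2fdeg %.4f'%(np.degrees(np.arctan(e[0][0])),np.polyval(e[0],a))
    g=cv2.GaussianBlur(t[...,2],(0,0),3).astype(np.float32); ys=L(yc-.03,yc+.03,30); xs=[]
    for y in ys:
        x=np.arange(sc-.015,sc+.015,.00025); v=cv2.remap(g,((Y1-y+0*x)*S).astype(np.float32)[None],((X1-x)*S).astype(np.float32)[None],1)[0]
        k=v.argmin(); xs.append(x[k])
    q=np.polyfit(ys,xs,1); r=abs(np.polyval(q,ys)-xs); ok=r<=max(.001,2*np.median(r)); q=np.polyfit(ys[ok],np.array(xs)[ok],1)
    lead=edge(t,0,L(yc-.035,yc+.035,30),sc+.025,sc+.055,-1,redness)
    side=edge(t,1,L(sc-.045,sc+.03,30),yc-.07,yc-.03,1,redness)
    up=edge(t,1,L(sc-.045,sc+.03,30),yc+.03,yc+.065,1 if 0 else -1,lambda im:redness(im))
    mo=edge(b,0,L(-.10,-.03,30),.68,.72,-1)
    xm=np.polyval(mo[0],-.065)-np.tan(np.radians(.85))*(yc+.065)
    print(n,'score %.2fdeg %.4f'%(np.degrees(np.arctan(q[0])),np.polyval(q,yc)),'lead',p(lead,yc),'-y side',p(side,sc-.03),'metal x at yc %.4f (-y part slope %.2f)'%(xm,np.degrees(np.arctan(mo[0][0]))))
E
python3 -c "
from m import *
meas('top','top2.npz',.590); meas('scene','scene2.npz',.592)"
```

```text
top score -0.95deg 0.5879 lead -0.86deg 0.6284 -y side 0.92deg -0.0071 metal x at yc 0.7026 (-y part slope -0.73)
scene score -0.67deg 0.5898 lead -0.92deg 0.6331 -y side 0.94deg -0.0112 metal x at yc 0.7041 (-y part slope -0.92)
```

Call:
arm_command(
  translation=[
    [0.14,0.015,0],
    [0.28,0.015,0],
    [0.42,0.015,0],
    [0.56,0.015,0],
    [0.7,0.015,0],
  ],
  rotation=[
    [0,0,0],
    [0,0,0],
    [0,0,0],
    [0,0,0],
    [0,0,0],
  ],
  grip=[0,0,0,0,0],
)

```text
time_s: 10.55
position: [0.5195, 0.0433, 0.0715]
tcp_rot: [[1.0, -0.007, -0.015], [0.015, 0.001, 1.0], [-0.007, -1.0, 0.001]]
force: [-6.4, -0.1, 3.6]
opening: 0.501
```

Call:
arm_command(
  translation=[
    [0.14,0,0],
    [0.28,0,0],
    [0.42,0,0],
    [0.56,0,0],
    [0.7,0,0],
  ],
  rotation=[
    [0,0,0],
    [0,0,0],
    [0,0,0],
    [0,0,0],
    [0,0,0],
  ],
  grip=[0,0,0,0,0],
)

```text
time_s: 11.05
position: [0.5758, 0.0441, 0.0716]
tcp_rot: [[1.0, -0.006, -0.015], [0.015, 0.0, 1.0], [-0.006, -1.0, 0.001]]
force: [-4.8, 0.3, 4.4]
opening: 0.501
```

Call:
arm_command(
  translation=[
    [0.03,0,0],
    [0.06,0,0],
    [0.06,0,0],
  ],
  rotation=[
    [0,0,0],
    [0,0,0],
    [0,0,0],
  ],
  grip=[0,0,0],
)

```text
time_s: 11.35
position: [0.5813, 0.0438, 0.0714]
tcp_rot: [[1.0, -0.003, -0.015], [0.015, 0.0, 1.0], [-0.003, -1.0, 0.0]]
force: [-3.9, -0.7, 3.7]
opening: 0.494
```

Run:
```python
from rig import bot, eyes
from m import *
s=bot.read_state(); print(s['time_s'],s['position'],s['force'])
for n in ['top','scene']:
    c=eyes.capture(n); np.savez(n+'3.npz',**c)
    meas(n,n+'3.npz',.5895+s['position'][0]-.479)
a,b=[rectify(dict(np.load(n+'3.npz')),.057,X0,X1,Y0,Y1) for n in('top','scene')]
cv2.imwrite('pics/v3.png',cv2.resize(np.hstack([a[:,150:750],b[:,150:750]]),(800,507)))
```

```text
11.35 [0.5812968  0.04384534 0.07140653] [-3.92717049 -0.68648982  3.67052837]
top score -19.17deg 0.6839 lead -0.16deg 0.7319 -y side -4.79deg -0.0024 metal x at yc 0.7026 (-y part slope -0.67)
scene score -0.84deg 0.6923 lead 0.10deg 0.7339 -y side 0.79deg -0.0097 metal x at yc 0.7041 (-y part slope -0.95)
```

View pics/v3.png

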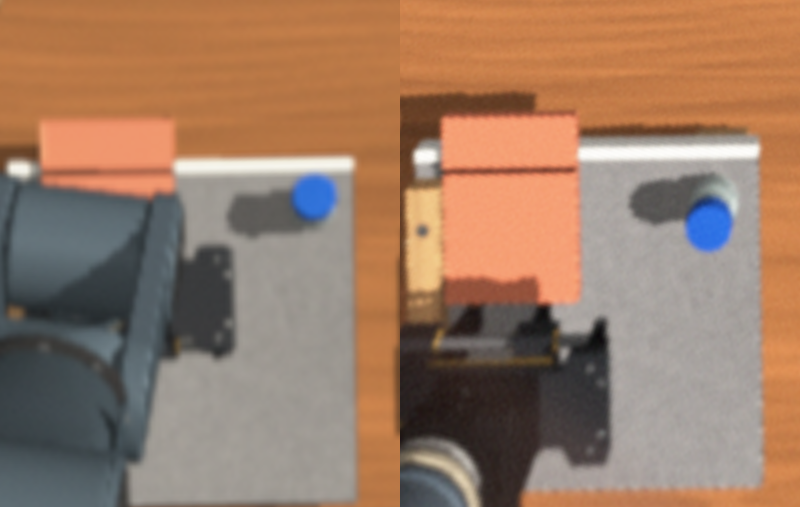

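The right half shows the score at row 170, overhanging beyond the metal edge on the fence side. About 11–12 mm is still to go, which agrees with the finger position. I'll finish the x push, then square the tile against the fence.

Call:
arm_command(
  translation=[
    [0.05,0,0],
    [0.1,0,0],
    [0.14,0,0],
    [0.14,0,0],
    [0.14,0,0],
  ],
  rotation=[
    [0,0,0],
    [0,0,0],
    [0,0,0],
    [0,0,0],
    [0,0,0],
  ],
  grip=[0,0,0,0,0],
)

```text
time_s: 11.95
position: [0.5942, 0.0439, 0.0713]
tcp_rot: [[1.0, 0.002, -0.015], [0.015, 0.0, 1.0], [0.002, -1.0, -0.0]]
force: [-1.9, 1.0, -0.3]
opening: 0.497
```

Call:
arm_command(
  translation=[
    [-0.12,0,0],
    [-0.25,0,0],
    [-0.25,-0.3,0],
    [-0.25,-0.7,0],
    [-0.25,-1,0],
  ],
  rotation=[
    [0,0,0],
    [0,0,0],
    [0,0,0],
    [0,0,0],
    [0,0,0],
  ],
  grip=[0,0,0,0,0],
)

```text
time_s: 12.45
position: [0.5735, 0.0435, 0.1528]
tcp_rot: [[1.0, 0.002, -0.015], [0.015, -0.0, 1.0], [0.002, -1.0, -0.0]]
force: [0.0, 0.4, 0.1]
opening: 0.496
```

Call:
arm_command(
  translation=[
    [0.3,0,-0.3],
    [0.6,0,-0.6],
    [1,0,-1],
    [1,0,-1],
  ],
  rotation=[
    [0,0.125,0],
    [0,0.25,0],
    [0,0.375,0],
    [0,0.5,0],
  ],
  grip=[-1,-1,-1,-1],
)

```text
time_s: 12.85
position: [0.6596, -0.0401, 0.1523]
tcp_rot: [[0.869, 0.009, 0.495], [-0.495, -0.003, 0.869], [0.01, -1.0, 0.002]]
force: [-0.4, -0.2, -0.2]
opening: 0.778
```

Call:
arm_command(
  translation=[
    [0,0,0],
    [0,0,0],
    [0,0,0],
    [0,0,0],
  ],
  rotation=[
    [0,0.125,0],
    [0,0.25,0],
    [0,0.375,0],
    [0,0.5,0],
  ],
  grip=[-1,-1,-1,-1],
)

```text
time_s: 13.25
position: [0.6543, -0.0353, 0.1513]
tcp_rot: [[0.508, 0.001, 0.861], [-0.861, -0.0, 0.508], [0.001, -1.0, 0.001]]
force: [-0.1, -0.2, 0.4]
opening: 0.992
```

Call:
arm_command(
  translation=[
    [0,0,0],
    [0,0,0],
    [0,0,0],
    [0,0,0],
    [0,0,0],
  ],
  rotation=[
    [0,0.125,0],
    [0,0.25,0],
    [0,0.375,0],
    [0,0.5,0],
    [0,0.5,0],
  ],
  grip=[-1,-1,-1,-1,-1],
)

```text
time_s: 13.75
position: [0.6544, -0.0352, 0.1514]
tcp_rot: [[0.015, 0.001, 1.0], [-1.0, -0.0, 0.015], [0.0, -1.0, 0.001]]
force: [-0.3, 0.8, 0.4]
opening: 0.998
```

Run:
```python
from rig import bot, eyes
from m import *
s=bot.read_state(); print(s['time_s'],s['position'],s['tcp_rot'][:,2])
for n in ['top','scene']:
    c=eyes.capture(n); np.savez(n+'4.npz',**c)
    meas(n,n+'4.npz',.703)
a,b=[rectify(dict(np.load(n+'4.npz')),.057,X0,X1,Y0,Y1) for n in('top','scene')]
cv2.imwrite('pics/v4.png',cv2.resize(np.hstack([a[:,150:750],b[:,150:750]]),(800,507)))
```

```text
13.75 [ 0.654364   -0.03523071  0.15142064] [9.99885674e-01 1.51001075e-02 7.90784436e-04]
top score -24.11deg 0.7030 lead 8.41deg 0.7424 -y side -20.88deg 0.0087 metal x at yc 0.6875 (-y part slope -14.08)
scene score -17.30deg 0.6976 lead -0.07deg 0.7472 -y side 0.19deg -0.0095 metal x at yc 0.7041 (-y part slope -0.93)
```

View pics/v4.png

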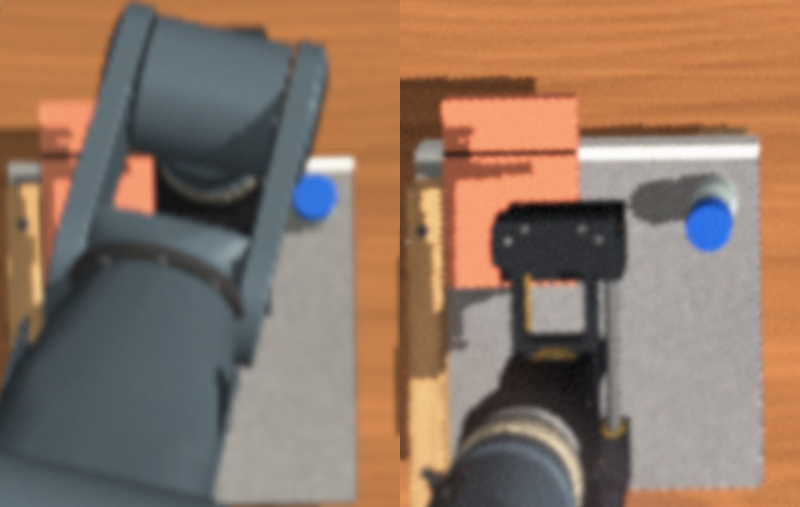

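The scene view (right half) shows the score row at 153, in line with the metal strip. The y push comes next: descend on the -y side with the fingers open along x.

Call:
arm_command(
  translation=[
    [0.06,0,0.15],
    [0.06,0.3,0.15],
    [0.06,0.6,0.15],
    [0.06,0.9,0.15],
    [0.06,1,0.15],
  ],
  rotation=[
    [0,0,0],
    [0,0,0],
    [0,0,0],
    [0,0,0],
    [0,0,0],
  ],
  grip=[-1,-1,-1,-1,-1],
)

```text
time_s: 14.35
position: [0.6648, -0.0395, 0.0687]
tcp_rot: [[0.017, -0.005, 1.0], [-1.0, 0.001, 0.017], [-0.001, -1.0, -0.005]]
force: [-0.8, 0.6, 0.0]
opening: 0.999
```

Call:
arm_command(
  translation=[
    [-0.06,0,0],
    [-0.12,0,0],
    [-0.18,0,0],
    [-0.22,0,0],
    [-0.25,0,0],
  ],
  rotation=[
    [0,0,0],
    [0,0,0],
    [0,0,0],
    [0,0,0],
    [0,0,0],
  ],
  grip=[-1,-1,-1,-1,-1],
)

```text
time_s: 14.85
position: [0.6669, -0.0193, 0.0723]
tcp_rot: [[0.016, 0.002, 1.0], [-1.0, -0.0, 0.016], [0.0, -1.0, 0.002]]
force: [-0.1, 0.3, 0.9]
opening: 0.998
```

Call:
arm_command(
  translation=[
    [-0.02,0,0],
    [-0.04,0,0],
    [-0.06,0,0],
    [-0.06,0,0],
  ],
  rotation=[
    [0,0,0],
    [0,0,0],
    [0,0,0],
    [0,0,0],
  ],
  grip=[-1,-1,-1,-1],
)

```text
time_s: 15.25
position: [0.6669, -0.017, 0.072]
tcp_rot: [[0.016, 0.001, 1.0], [-1.0, -0.003, 0.016], [0.003, -1.0, 0.001]]
force: [-1.5, -5.1, 1.9]
opening: 1.0
```

Call:
arm_command(
  translation=[
    [-0.02,0,0],
    [-0.03,0,0],
    [-0.03,0,0],
    [-0.03,0,0],
  ],
  rotation=[
    [0,0,0],
    [0,0,0],
    [0,0,0],
    [0,0,0],
  ],
  grip=[-1,-1,-1,-1],
)

```text
time_s: 15.65
position: [0.6669, -0.0167, 0.072]
tcp_rot: [[0.016, 0.001, 1.0], [-1.0, -0.006, 0.016], [0.006, -1.0, 0.001]]
force: [-1.5, -10.8, 2.3]
opening: 0.999
```

Call:
arm_command(
  translation=[
    [-0.02,0,0],
    [-0.03,0,0],
    [-0.03,0,0],
    [-0.03,0,0],
  ],
  rotation=[
    [0,0,0],
    [0,0,0],
    [0,0,0],
    [0,0,0],
  ],
  grip=[-1,-1,-1,-1],
)

```text
time_s: 16.05
position: [0.6669, -0.0165, 0.0721]
tcp_rot: [[0.017, 0.001, 1.0], [-1.0, -0.009, 0.017], [0.009, -1.0, 0.001]]
force: [-2.0, -16.9, 3.2]
opening: 1.002
```

The force rose to 17 N with no further motion, so the tile is flush on the fence. I'll back off, lift and move clear to inspect it.

Call:
arm_command(
  translation=[
    [0.1,0,0],
    [0.25,0,0],
    [0.25,-0.3,0],
    [0.25,-0.7,0],
    [0.25,-1,0],
  ],
  rotation=[
    [0,0,0],
    [0,0,0],
    [0,0,0],
    [0,0,0],
    [0,0,0],
  ],
  grip=[-1,-1,-1,-1,-1],
)

```text
time_s: 16.55
position: [0.6669, -0.0301, 0.1524]
tcp_rot: [[0.015, 0.001, 1.0], [-1.0, 0.001, 0.015], [-0.001, -1.0, 0.001]]
force: [0.2, -0.1, 0.0]
opening: 1.001
```

Call:
arm_command(
  translation=[
    [0.33,-0.33,-0.33],
    [0.66,-0.66,-0.66],
    [1,-1,-1],
    [1,-1,-1],
  ],
  rotation=[
    [0,0,0],
    [0,0,0],
    [0,0,0],
    [0,0,0],
  ],
  grip=[-1,-1,-1,-1],
)

```text
time_s: 16.95
position: [0.5871, -0.1145, 0.2351]
tcp_rot: [[0.011, 0.005, 1.0], [-1.0, -0.002, 0.011], [0.002, -1.0, 0.005]]
force: [0.6, 0.2, -0.2]
opening: 1.001
```

Call:
arm_command(
  translation=[
    [0.33,0,-0.33],
    [0.66,0,-0.66],
    [1,0,-1],
    [1,0,-1],
  ],
  rotation=[
    [0,0,0],
    [0,0,0],
    [0,0,0],
    [0,0,0],
  ],
  grip=[-1,-1,-1,-1],
)

```text
time_s: 17.35
position: [0.5066, -0.1943, 0.2305]
tcp_rot: [[0.011, -0.002, 1.0], [-1.0, 0.001, 0.011], [-0.001, -1.0, -0.002]]
force: [0.6, 0.2, 0.5]
opening: 0.997
```

Call:
arm_command(
  translation=[
    [0.33,0,0],
    [0.66,0,0],
    [1,0,0],
    [1,0,0],
  ],
  rotation=[
    [0,0,0],
    [0,0,0],
    [0,0,0],
    [0,0,0],
  ],
  grip=[-1,-1,-1,-1],
)

```text
time_s: 17.75
position: [0.5118, -0.2752, 0.2309]
tcp_rot: [[0.013, 0.002, 1.0], [-1.0, -0.001, 0.013], [0.001, -1.0, 0.002]]
force: [0.9, 0.2, 0.2]
opening: 1.002
```

Run:
```python
from rig import bot, eyes
from m import *
s=bot.read_state(); print(s['time_s'],s['position'],s['force'])
for n in ['top','scene']:
    c=eyes.capture(n); np.savez(n+'5.npz',**c)
    meas(n,n+'5.npz',.703,yc=.044)
a,b=[rectify(dict(np.load(n+'5.npz')),.057,X0,X1,Y0,Y1) for n in('top','scene')]
cv2.imwrite('pics/v5.png',cv2.resize(np.hstack([a[60:660,120:720],b[60:660,120:720]]),(800,400)))
```

```text
17.75 [ 0.51183441 -0.27521477  0.23087019] [0.89058874 0.17973446 0.20435097]
top score -0.75deg 0.7042 lead -1.52deg 0.7470 -y side -1.62deg -0.0051 metal x at yc 0.7027 (-y part slope -0.64)
scene score -1.03deg 0.7056 lead -0.11deg 0.7475 -y side 0.60deg -0.0089 metal x at yc 0.7042 (-y part slope -0.94)
```

View pics/v5.png

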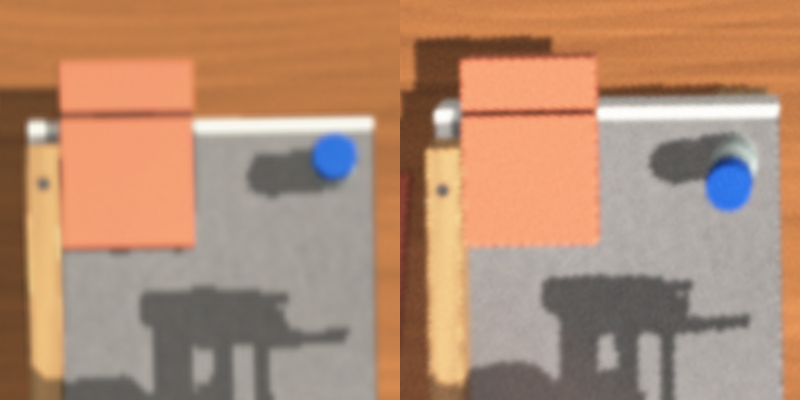

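The left half (top camera) shows the score at row 113 against the strip at rows 120–130; the tile's top is 12 mm higher, so it appears shifted. The tile lies along the fence at column 62. Both cameras put the score 1.4–1.5 mm past the edge and parallel to it, and the jar is untouched. The tolerance is 5 mm, so I'm handing it in.

```bash
python3 -c "
from rig import bot
print(bot.hand_in(), bot.read_state()['time_s'])"
```

```text
the job is handed in; nothing more can be done
the job is handed in; nothing more can be done
```

I pushed the pink scored tile flush against the fence with its score line at the metal edge, and handed the job in with the arm clear of everything. No verdict was reported.

I used two-fingertip pushes only: towards the fence, then along it from the tail end, then a final squaring push against the fence.

Last checks, made at 17.75 s of the 54 s allowed:
- **Score line:** both cameras put it about 1.4–1.5 mm past the board's edge, and the fingers' final position gave about 1.1 mm. The limit is 5 mm.
- **Angle:** the score line is within about 0.1° of parallel to the edge in both cameras.
- **Against the fence:** the last push rose to 17 N with almost no further movement, which I took as contact along the fence.
- **Other things:** in the last view the jar, the only other item in that crop, looked unmoved. I did not measure any of the other items again.

**Check that disagreed:** the automatic fits of the tile's leading end and its side away from the fence disagreed by up to 2.5° in the last pictures. I think the overhanging end against the wood table misled them, so I relied on the score-line fit and the contact force.

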